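# Open the paste wax jar one-handed in its hinged jar keeper

## Robot

A 6-joint arm with a two-finger parallel gripper is mounted at the origin on a cart in front of the work surface, level with it; the furniture and walls round the work are solid. World frame = base frame: x ahead of the robot, y to its left, z up, the work surface at z = 0. Lengths are in m, angles in rad, forces in N, time in s.
With the tool pointing down it reaches from about 0.35 to 0.725 m from the base axis. Payload 4.3 kg.
Tool frame: the origin (TCP) lies at the very end of the fingers, on their centre line; the grasp point (between the pads) lies env.grip_depth behind it (env.grip_depth is the distance from the TCP to the grasp point, in m); z points along the fingers, y is the line along which they close (so a half turn about z gives the same grasp; the last joint's range is limited). The gripper opens to 85 mm and grips with 20 to 120 N. Pads are 22 mm wide; open, the fingers measure 114 mm over their backs; the gripper's body (76 mm by 85 mm) begins 54 mm behind the grasp point. The pads swing forward as they close: fully open they stand 13 mm farther back than shut.
Start: joints at [-1.449, 0.377, 0.081, 1.274, 0, 1.46], TCP at [0.132, -0.56, 0.231] pointing down, gripper open.
Joint ranges: [-2.72, 2.72], [-0.84, 1.66], [-1.02, 1.22], [-1.77, 2.12], [-1.37, 1.28], [-3.14, 3.14]. Speed limits (rad/s): [2.57, 2.57, 3.14, 3.14, 3.14, 3.14].

## Interface

Orientations are given as a unit quaternion [x, y, z, w].
In Python, from station import env gives the robot as it stands.
- The arm moves only by the shell command python3 -m handwheel 'ROWS'. ROWS is JSON, a list of rows, each an object of numbers: "wx", "wy", "wz": the turn, a rotation vector about the tool's x, y, z in rad; "x", "y", "z": the shift along the tool's x, y, z in mm; "gripper": the gripper's target within -1 to 1 (shut at 1, half-way at 0, fully open at -1). A call has 1 to 10 rows; each row shifts and turns the commanded pose from where the row before left it, along the tool's axes as they then stand; what a row does not reach is not made up. A row lasts 1/8 s, in which the tool goes at most 62.5 mm and 10.7 degrees, less where a joint would pass 70% of its speed; a pose out of reach is approached as far as the arm can. A call is refused whole if a number of a shift passes 62.5 or a number of a turn 0.188, either way. A call with a gripper value outside its range is refused whole. The fingers move at their own pace and stop on an object; the grip force is fixed at half the most. Time passes only in rows, so rows that do not move let the fingers close. It gives the time, the measured TCP pose, the force, the opening and the grip force at its end, in the units of the state.
- env.observe(): the state, without advancing time (a new reading comes with each control period).
- env.get_image(name): name is "scene" or "top"; returns (picture, depth): 384x512x3 uint8, red, green, blue; 384x512 float32, m along the optical axis (not along the pixel's ray), 0 where there is no reading.
- env.get_calibration(name): a dict with "fx", "fy", "cx", "cy" (pixels), "position" and "attitude" of the camera in the world. Camera axes: x right, y up, looking along -z (the intrinsics and any distortion apply to the point x, -y, -z); pixel columns grow to the right and rows downward; lengths in m; the calibration is good to about 2 mm. A picture is of the moment at which its call begins. get_calibration takes no time and is no camera call.
- env.finish_job(): hands the job in; it is judged then, once.
Trained networks look in the newest picture that a camera, given by its name, has taken for a name from the list of things; names that differ only in an ending like _2 or _b are one class to them, and where a whole thing is asked for, a point or a joint stands for the part that bears it (a point fixed in the world has none). Each returns a list of dicts, best first, with "conf" (0 to 1); they miss things now and then, are a little off and sometimes report something else, mostly with a low value. They report only what shows in the picture. A call takes as long as a camera call. They do not tell look-alikes from the thing itself.
- env.silhouettes(target, camera): "pixels" (384x512 bool, what is visible of it) and "pixel" ([column, row] in pixels, amid what is visible of it).
The state is a dict: "t": time; "qpos": joint angles; "dq": joint speeds; "joint_efforts": joint torques, N m; "position": TCP position; "ee_rot": TCP orientation; "ft_force": force on the tool from outside, world axes, zero at the start; "wrist_torque": the same for the moment, N m; "gripper_width": finger opening in m; "grasp_force": force on a finger pad.
Only numpy, scipy, OpenCV 4.12 (cv2) and the standard library are available. Lean on these libraries where they do the work, as an engineer would, in place of code of your own. Each camera call takes 0.05 s, during which the arm holds its last target. There are 200 camera calls.

## Task

The saw top is due for waxing: gently lower the hinged wooden keeper frame all the way down over the square wax jar, so that the jar cannot turn, then grip the tight cap and unscrew it anticlockwise (seen from above) by its one short turn, only until its lugs come free. Lift the cap straight up and finish still holding it in the gripper, level and still, right over the open jar with its lower edge about a finger's breadth clear of the mouth. Leave the keeper closed, the jar standing in its place and the other things on the saw table where they are.

Things in the scene. Friction and masses are not known exactly. Their poses are not given: they have to be found in the camera images.
- keeper_base: Base of the jar keeper, fixed to the saw table by four black and yellow magnets: plywood 164x132x18 mm (x -68 to +96), 182 wide over the magnets. Origin: on the table under the centre of the 95 mm round recess (floor at z 12) where the jar stands; x towards the hinge, away from the robot, y along the hinge. Hinge board at x 70-84, 57 high; two dowels in front, 59 high, carry the closed frame.
- keeper (a joint): Angle of the keeper frame (plywood and 3 mm aluminium, 17 mm thick in all, 120 mm wide, 0.22 kg). 0 = fully lowered, level, round the top of the jar's square body, upper face 76.5 mm above the table; grows as it swings up and away from the robot, 1.57 = upright. Stiff friction hinge (0.3 N m): stays where it is left; 2 to 4 N down on the tab moves it.
- keeper_hinge (a point): Centre of the frame's hinge axis, at x = 75, z = 68 mm in keeper_base; the axis runs along keeper_base's y. The frame's square opening (75 mm) has about 2.5 mm play round the jar; the plate's opening (77 mm) clears the cap as it comes down, and closed lies 1.5 mm above the shoulder corners of the jar.
- keeper_tab (a point): Middle of the upper face of the thumb tab at the frame's free front end (wood, 44 mm wide, 14 mm thick); 155 mm from the hinge axis and, closed, 73.5 mm above the table. The tab ends 14 mm farther out and the aluminium plate begins 23 mm farther in, 3 mm higher.
- jar: Square amber glass jar of paste wax, body 70x70x60 mm, loose (about 0.45 kg), standing in the keeper's recess. Origin: centre of its underside, z up. Shoulder at 60 mm, above it a round neck 44 mm wide with three thread ridges. While the frame is up the jar just turns along with the cap; in the closed frame it turns a few degrees before its corners hold.
- jar_mouth (a point): Centre of the jar's mouth, on its rim, 84 mm above the jar's origin. The tight cap's lower edge is 16 mm below it.
- cap: Round grey ribbed screw cap, 59 mm wide, 23 high, 0.07 kg, tight by a sprung liner (0.5 to 0.8 N m). Origin: centre of its lower edge, z up; tight, 68 mm above the jar's origin and 3.5 mm above the closed frame. Anticlockwise from above it rises 0.5 mm per 10 degrees; its three lugs come free at 57 degrees relative to the jar and may rise until 85 (aim at 70); farther on the next ridges bar them.
- cap_mark (a point): Outer part of the white line on top of the cap, 21.5 mm from its axis on the cap's +x side, 24 mm above its lower edge. With the cap tight it lies on the jar's +x side, so it shows how far the cap has been turned.
- sanding_block: Grey sanding block 116x68x37 mm, bystander. Origin: underside.
- tape_measure: Blue tape measure 82x44x68 mm, bystander. Origin: underside.
- bench_brush: Wooden bench brush 287x45x46 mm, bystander. Origin: underside.
Not all that is in view belongs to the job. What is shaped like the cap but orange is not meant.

How it is judged:
By the outcome, as a careful person would: the job done as asked, in the order asked, and still so for the second after the job is handed in, while the arm keeps its last pose, push and grip.
It also fails if it takes over 58 s, if anything falls off the work surface, if the arm or the gripper's body presses on something with over 40 N, if the wrist force passes 120 N, or if a joint passes its speed limit or range.

## Working session

There is one attempt and no reset: what is moved stays moved. The work goes in short steps, Python scripts to look and compute and a shell command to move; the robot and the scene stay as the last step left them, time stands still between calls to the robot, and variables do not carry over. Pictures are saved under pics/ and viewed, at most 10 in all, crops included, and the job is handed in when it is done.

```bash
mkdir -p pics; ls; cat > h.py <<'E'
import numpy as np, cv2
from station import env
from scipy.spatial.transform import Rotation as R
def cal(n):
    c=env.get_calibration(n); a=np.array(c["attitude"],float)
    M=a if a.shape==(3,3) else R.from_quat(a).as_matrix()
    return c,np.array(c["position"]),M
def ray(n,u,v):
    c,p,M=cal(n); d=np.array([(u-c["cx"])/c["fx"],-(v-c["cy"])/c["fy"],-1.0])
    return p,M@d
def cloud(n,depth,mask):
    c,p,M=cal(n); v,u=np.nonzero(mask&(depth>0)); z=depth[v,u]
    P=np.stack([(u-c["cx"])/c["fx"]*z,-(v-c["cy"])/c["fy"]*z,-z],1)
    return P@M.T+p
def onz(n,u,v,z):
    p,d=ray(n,u,v); return p+d*(z-p[2])/d[2]
E
python3 - <<'E'
from h import *
print({k:np.round(v,3) if not isinstance(v,dict) else v for k,v in env.observe().items()},env.grip_depth)
for n in ("scene","top"):
    print(env.get_calibration(n))
    p,d=env.get_image(n); cv2.imwrite(f"pics/{n}0.png",p[...,::-1]); np.save(n+"_d.npy",d); np.save(n+"_p.npy",p)
    for t in ("keeper_base","keeper","jar","cap","keeper_tab","cap_mark"):
        for s in env.silhouettes(t,n)[:2]:
            P=cloud(n,d,s["pixels"])
            print(n,t,round(s["conf"],2),np.round(s["pixel"]),s["pixels"].sum(),len(P) and (P.min(0).round(3),np.median(P,0).round(3),P.max(0).round(3)))
E
```

```text
pics
{'t': np.float64(0.0), 'qpos': array([-1.449,  0.378,  0.08 ,  1.274, -0.   ,  1.46 ]), 'dq': array([ 0.002, -0.001, -0.002,  0.002, -0.001,  0.001]), 'joint_efforts': array([-1.0000e-03, -4.6361e+01,  2.6987e+01,  2.1000e-02, -0.0000e+00,
       -0.0000e+00]), 'position': array([ 0.132, -0.559,  0.23 ]), 'ee_rot': array([ 0.993,  0.116, -0.   , -0.001]), 'ft_force': array([-0.404,  0.732, -0.385]), 'wrist_torque': array([ 0.001, -0.01 ,  0.009]), 'grasp_force': np.float64(0.0), 'gripper_width': np.float64(0.085)} 0.0187
{'fx': 482.38282341107123, 'fy': 482.38282341107123, 'cx': 254.64529606150762, 'cy': 197.85732905502246, 'position': array([ 0.11902443, -0.99396594,  0.5126465 ]), 'attitude': array([ 0.5147379 , -0.1379184 , -0.20649247,  0.82059995])}
scene keeper_base 0.7 [261. 222.] 3186 (array([ 0.456, -0.293, -0.001]), array([ 0.546, -0.236,  0.022]), array([ 0.636, -0.084,  0.212]))
scene keeper 0.58 [259. 171.] 873 (array([ 0.514, -0.26 ,  0.041]), array([ 0.549, -0.241,  0.152]), array([0.721, 0.134, 0.212]))
scene jar 0.71 [243. 214.] 1062 (array([ 0.5  , -0.225,  0.0
[... 1328 characters left out ...]
  0.068]), array([ 0.54 , -0.143,  0.083]))
top cap 0.97 [298. 207.] 456 (array([ 0.491, -0.364, -0.001]), array([ 0.518, -0.337,  0.023]), array([ 0.549, -0.31 ,  0.028]))
top cap 0.75 [152. 223.] 509 (array([ 0.445, -0.02 , -0.001]), array([0.473, 0.006, 0.023]), array([0.502, 0.038, 0.028]))
top keeper_tab 0.55 [232. 179.] 1561 (array([ 0.514, -0.256, -0.001]), array([ 0.558, -0.187,  0.171]), array([ 0.633, -0.119,  0.214]))
top cap_mark 0.85 [296. 208.] 429 (array([ 0.49 , -0.364,  0.008]), array([ 0.517, -0.337,  0.023]), array([ 0.545, -0.31 ,  0.028]))
top cap_mark 0.79 [232. 200.] 262 (array([ 0.51 , -0.21 ,  0.082]), array([ 0.524, -0.184,  0.103]), array([ 0.541, -0.155,  0.208]))
```

```bash
python3 -c "
import cv2,numpy as np
a=cv2.imread('pics/scene0.png');b=cv2.imread('pics/top0.png');cv2.imwrite('pics/both0.png',cv2.resize(np.vstack([a,b]),(400,600)))"
```

```text
(no output)
```

View pics/scene0.png

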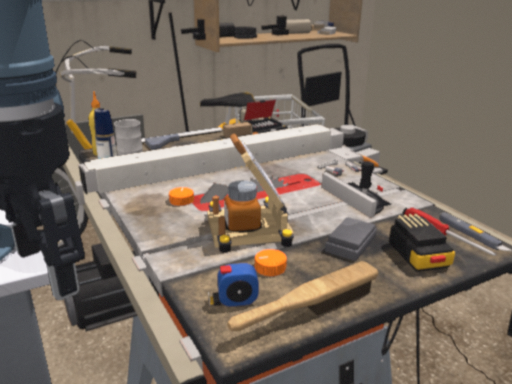

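View pics/top0.png

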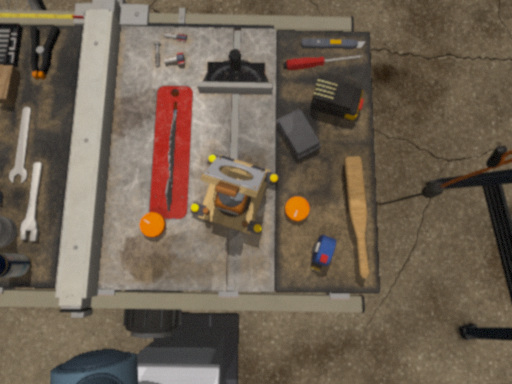

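The scene view shows the keeper with the jar and grey cap near (243,195), its frame raised and leaning towards the robot. The orange caps at (180,196) and (270,262) are decoys. In the top view the keeper's magnets are at about (211,158), (274,178), (196,208) and (258,229), and the frame hides part of the cap at (232,200).

```bash
python3 - <<'E'
from h import *
for n in ("top","scene"):
    p=np.load(n+"_p.npy");d=np.load(n+"_d.npy")
    hsv=cv2.cvtColor(p,cv2.COLOR_RGB2HSV)
    m=((hsv[...,0]>24)&(hsv[...,0]<34)&(hsv[...,1]>190)&(hsv[...,2]>150)).astype(np.uint8)
    k,l,s,c=cv2.connectedComponentsWithStats(m)
    for i in range(1,k):
        if s[i,4]>8:
            P=cloud(n,d,l==i)
            if len(P) : print(n,c[i].round(1),s[i,4],np.median(P,0).round(4),onz(n,*c[i],np.median(P[:,2])).round(4))
    # frame: all points in volume
    C=cloud(n,d,d>0)
    F=C[(C[:,0]>.45)&(C[:,0]<.68)&(C[:,1]>-.3)&(C[:,1]<-.06)]
    np.save(n+"_F.npy",F)
    K=F[(F[:,2]>.125)]
    mu=K.mean(0);u,sv,vt=np.linalg.svd(K-mu)
    print(n,"frame",len(K),mu.round(3),vt.round(3).tolist(),sv/len(K)**.5)
    print(" top pts",F[F[:,2]>.205].mean(0).round(4),F[:,2].max())
    T=F[(F[:,2]>.097)&(F[:,2]<.108)]; print(" captop",len(T),np.median(T,0).round(4),T.min(0).round(4),T.max(0).round(4))
E
```

```text
top [211.5 157.8] 32 [ 0.639  -0.1285  0.0311] [ 0.6391 -0.1293  0.0311]
top [273.2 176.9] 30 [ 0.594  -0.2802  0.0308] [ 0.5941 -0.2806  0.0308]
top [194.6 207.3] 47 [ 0.5171 -0.094   0.0301] [ 0.5165 -0.0934  0.0301]
top frame 1071 [ 0.548 -0.186  0.179] [[-0.292, -0.956, -0.009], [-0.602, 0.176, 0.779], [0.743, -0.233, 0.627]] [0.03542315 0.02598148 0.00398155]
 top pts [ 0.5251 -0.1783  0.2088] 0.2141688490817335
 captop 425 [ 0.5365 -0.1884  0.1028] [ 0.5109 -0.2561  0.097 ] [ 0.6181 -0.1429  0.108 ]
scene [286.6 231.6] 13 [ 0.5899 -0.282   0.0301] [ 0.5908 -0.2822  0.0301]
scene frame 593 [ 0.539 -0.217  0.171] [[-0.12, 0.818, 0.562], [-0.663, -0.487, 0.568], [-0.739, 0.305, -0.601]] [0.03527703 0.02315001 0.00454646]
 top pts [ 0.5236 -0.1817  0.2085] 0.2119281003579644
 captop 397 [ 0.5427 -0.192   0.1033] [ 0.5105 -0.2572  0.0972] [ 0.6139 -0.1514  0.1078]
```

```bash
python3 -m handwheel '[{"wz":0.174,"z":-17,"gripper":1},{"wz":0.174,"z":-17,"gripper":1},{"wz":0.173,"z":-17,"gripper":1},{"x":28,"y":-40,"gripper":1},{"x":28,"y":-40,"gripper":1},{"x":28,"y":-40,"gripper":1},{"x":28,"y":-40,"gripper":1},{"x":28,"y":-40,"gripper":1},{"x":28,"y":-40,"gripper":1},{"x":28,"y":-40,"gripper":1}]'
python3 - <<'E'
from h import *
o=env.observe();print(o['t'],o['position'].round(4),R.from_quat(o['ee_rot']).as_matrix()[:,0].round(3),o['qpos'].round(3))
E
```

```text
0.7 [ 0.1321 -0.5597  0.2314] [ 0.973  0.23  -0.   ] [-1.449  0.377  0.081  1.274 -0.     1.461]invalid input
```

```bash
python3 -m handwheel '[{"wx":0,"wy":0,"wz":0.174,"x":0,"y":0,"z":-17,"gripper":1}]'; echo; python3 -m handwheel --help | head -30
```

```text
t: 0.82
position: [0.132, -0.5587, 0.2472]
ee_rot: [1.0, 0.026, -0.0, -0.001]
ft_force: [-0.1, 1.0, 0.5]
gripper_width: 0.0696
grasp_force: 0.0
invalid input: not JSON, or not a number
```

```bash
python3 -m handwheel '[{"wx":0,"wy":0,"wz":0.174,"x":0,"y":0,"z":-17,"gripper":1},{"wx":0,"wy":0,"wz":0.173,"x":0,"y":0,"z":-17,"gripper":1},{"wx":0,"wy":0,"wz":0,"x":28,"y":-40,"z":0,"gripper":1},{"wx":0,"wy":0,"wz":0,"x":28,"y":-40,"z":0,"gripper":1},{"wx":0,"wy":0,"wz":0,"x":28,"y":-40,"z":0,"gripper":1},{"wx":0,"wy":0,"wz":0,"x":28,"y":-40,"z":0,"gripper":1},{"wx":0,"wy":0,"wz":0,"x":28,"y":-40,"z":0,"gripper":1},{"wx":0,"wy":0,"wz":0,"x":28,"y":-40,"z":0,"gripper":1},{"wx":0,"wy":0,"wz":0,"x":28,"y":-40,"z":0,"gripper":1},{"wx":0,"wy":0,"wz":0,"x":28,"y":-40,"z":0,"gripper":1}]'
cat >> h.py <<'E'
YAW=-.288; H=np.array([.614,-.204,.068]); O=np.array([.542,-.183,0])
Rb=R.from_euler('z',YAW).as_matrix()
def st():
    o=env.observe();M=R.from_quat(o['ee_rot']).as_matrix();p=np.array(o['position'])
    sh=(p-H)@Rb
    print('t',o['t'],'p',p.round(4),'toolx yaw',round(float(np.arctan2(M[1,0],M[0,0])),3),'z',M[:,2].round(3),'q',np.round(o['qpos'],2))
    print('  s,lat,h mm',(sh*[-1000,1000,1000]).round(1),'F',np.round(o['ft_force'],1),'T',np.round(o['wrist_torque'],2),'w',round(float(o['gripper_width']),4),'g',o['grasp_force'])
E
python3 -c "
from h import *
st()"
```

```text
t: 2.08
position: [0.4392, -0.3157, 0.2825]
ee_rot: [0.99, -0.144, 0.0, 0.0]
ft_force: [1.2, -0.0, -0.3]
gripper_width: -0.0003
grasp_force: 0.0
t 2.075 p [ 0.4392 -0.3157  0.2825] toolx yaw -0.289 z [ 0.    -0.001 -1.   ] q [-0.74  0.3   0.1   1.37 -0.    2.69]
  s,lat,h mm [ 135.8 -156.8  214.5] F [ 1.2 -0.  -0.3] T [-0.02 -0.05  0.04] w -0.0003 g 0.0
```

```bash
python3 -m handwheel '[{"wx":0,"wy":0,"wz":-0.1,"x":0,"y":0,"z":0,"gripper":1},{"wx":0,"wy":0,"wz":0,"x":30,"y":-36.5,"z":0,"gripper":1},{"wx":0,"wy":0,"wz":0,"x":30,"y":-36.5,"z":0,"gripper":1},{"wx":0,"wy":0,"wz":0,"x":30,"y":-36.5,"z":0,"gripper":1},{"wx":0,"wy":0,"wz":0,"x":30,"y":-36.5,"z":0,"gripper":1},{"wx":0,"wy":0,"wz":0,"x":0,"y":0,"z":0,"gripper":1}]'
python3 -c "
from h import *
st()"
```

```text
t: 2.82
position: [0.5853, -0.1937, 0.2816]
ee_rot: [0.996, -0.092, -0.0, -0.0]
ft_force: [-0.4, -1.4, -0.4]
gripper_width: -0.0001
grasp_force: 0.0
t 2.825 p [ 0.5853 -0.1937  0.2816] toolx yaw -0.185 z [ 0.     0.001 -1.   ] q [-0.42  0.47  0.35  1.45  0.    2.9 ]
  s,lat,h mm [ 30.5   1.7 213.6] F [-0.4 -1.4 -0.4] T [-0.03 -0.03  0.04] w -0.0001 g 0.0
```

```bash
python3 -m handwheel '[{"wx":0,"wy":0,"wz":0,"x":0,"y":0,"z":43,"gripper":1},{"wx":0,"wy":0,"wz":0,"x":0,"y":0,"z":42,"gripper":1},{"wx":0,"wy":0,"wz":0,"x":-12,"y":-1,"z":0,"gripper":1},{"wx":0,"wy":0,"wz":0,"x":-12,"y":-1,"z":0,"gripper":1},{"wx":0,"wy":0,"wz":0,"x":-6,"y":-1,"z":0,"gripper":1},{"wx":0,"wy":0,"wz":0,"x":0,"y":0,"z":0,"gripper":1}]'
python3 -c "
from h import *
st()"
```

```text
t: 3.58
position: [0.5541, -0.1878, 0.1977]
ee_rot: [0.995, -0.095, 0.0, 0.0]
ft_force: [0.3, 0.2, -0.1]
gripper_width: -0.0
grasp_force: 0.0
t 3.575 p [ 0.5541 -0.1878  0.1977] toolx yaw -0.19 z [ 0. -0. -1.] q [-0.44  0.41  0.04  1.2  -0.    2.9 ]
  s,lat,h mm [ 62.   -1.5 129.7] F [ 0.3  0.2 -0.1] T [-0.04  0.02 -0.03] w -0.0 g 0.0
```

```bash
python3 -m handwheel '[{"wx":0,"wy":0,"wz":0,"x":-9,"y":-0.9,"z":5,"gripper":1},{"wx":0,"wy":0,"wz":0,"x":-9,"y":-0.9,"z":5,"gripper":1},{"wx":0,"wy":0,"wz":0,"x":-9,"y":-0.9,"z":5,"gripper":1},{"wx":0,"wy":0,"wz":0,"x":-7,"y":-0.7,"z":5.7,"gripper":1},{"wx":0,"wy":0,"wz":0,"x":-7,"y":-0.7,"z":5.7,"gripper":1},{"wx":0,"wy":0,"wz":0,"x":-7,"y":-0.7,"z":5.7,"gripper":1}]'
python3 - <<'E'
from h import *
st()
for n in ("scene","top"):
    p,d=env.get_image(n); cv2.imwrite(f"pics/{n}1.png",p[...,::-1])
a=cv2.imread('pics/scene1.png')[100:290,160:360];b=cv2.imread('pics/top1.png')[100:290,140:340]
cv2.imwrite('pics/c1.png',cv2.resize(np.hstack([a,b]),None,fx=2,fy=2,interpolation=cv2.INTER_CUBIC))
E
```

```text
t: 4.32
position: [0.5078, -0.1735, 0.1648]
ee_rot: [0.996, -0.094, 0.0, 0.0]
ft_force: [1.1, -0.7, 0.0]
gripper_width: 0.0001
grasp_force: 0.6
t 4.325 p [ 0.5078 -0.1735  0.1648] toolx yaw -0.189 z [ 0. -0. -1.] q [-0.45  0.33 -0.16  1.08 -0.    2.88]
  s,lat,h mm [110.5  -0.9  96.8] F [ 1.1 -0.7  0. ] T [-0.09 -0.23 -0.01] w 0.0001 g 0.5576143738289829
```

View pics/c1.png

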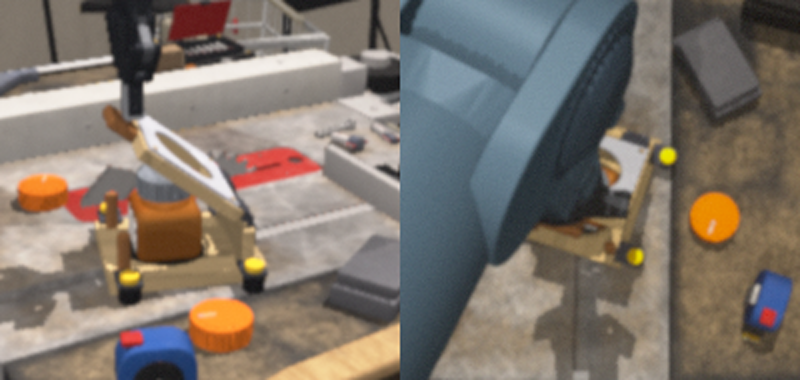

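The crop shows the fingertips on the tab at about (130,120), with the frame lowered to roughly 40° and clear of the cap.

```bash
python3 -m handwheel '[{"wx":0,"wy":0,"wz":0,"x":-5.7,"y":-0.6,"z":6.7,"gripper":1},{"wx":0,"wy":0,"wz":0,"x":-5.7,"y":-0.6,"z":6.7,"gripper":1},{"wx":0,"wy":0,"wz":0,"x":-5.7,"y":-0.6,"z":6.7,"gripper":1},{"wx":0,"wy":0,"wz":0,"x":-4.4,"y":-0.4,"z":8.2,"gripper":1},{"wx":0,"wy":0,"wz":0,"x":-4.4,"y":-0.4,"z":8.2,"gripper":1},{"wx":0,"wy":0,"wz":0,"x":-4.4,"y":-0.4,"z":8.2,"gripper":1},{"wx":0,"wy":0,"wz":0,"x":-2.9,"y":-0.3,"z":9,"gripper":1},{"wx":0,"wy":0,"wz":0,"x":-2.9,"y":-0.3,"z":9,"gripper":1},{"wx":0,"wy":0,"wz":0,"x":-2.9,"y":-0.3,"z":9,"gripper":1}]'
python3 -c "
from h import *
st()"
```

```text
t: 5.55
position: [0.4705, -0.1625, 0.0929]
ee_rot: [0.996, -0.094, 0.0, 0.0]
ft_force: [1.4, 0.7, 2.1]
gripper_width: 0.0002
grasp_force: 0.4
t 5.55 p [ 0.4705 -0.1625  0.0929] toolx yaw -0.189 z [ 0. -0. -1.] q [-0.46  0.31 -0.39  0.87 -0.    2.87]
  s,lat,h mm [149.3  -1.   24.9] F [1.4 0.7 2.1] T [-0.05 -0.09 -0.02] w 0.0002 g 0.4311693407362327
```

Now the last 20 mm, slowly.

```bash
python3 -m handwheel '[{"wx":0,"wy":0,"wz":0,"x":-1,"y":-0.1,"z":6,"gripper":1},{"wx":0,"wy":0,"wz":0,"x":-1,"y":-0.1,"z":5,"gripper":1},{"wx":0,"wy":0,"wz":0,"x":0,"y":0,"z":4,"gripper":1},{"wx":0,"wy":0,"wz":0,"x":0,"y":0,"z":2.5,"gripper":1},{"wx":0,"wy":0,"wz":0,"x":0,"y":0,"z":1,"gripper":1},{"wx":0,"wy":0,"wz":0,"x":0,"y":0,"z":0,"gripper":1}]'
python3 -c "
from h import *
st()"
```

```text
t: 6.3
position: [0.4688, -0.1619, 0.0749]
ee_rot: [0.996, -0.094, 0.0, 0.0]
ft_force: [-0.2, 0.3, -0.4]
gripper_width: 0.0004
grasp_force: 0.0
t 6.3 p [ 0.4688 -0.1619  0.0749] toolx yaw -0.189 z [-0. -0. -1.] q [-0.46  0.33 -0.42  0.82 -0.    2.87]
  s,lat,h mm [151.2  -0.9   6.9] F [-0.2  0.3 -0.4] T [-0.01  0.03 -0.  ] w 0.0004 g 0.0
```

```bash
for i in 1 2; do python3 -m handwheel '[{"wx":0,"wy":0,"wz":0,"x":0,"y":0,"z":0.7,"gripper":1},{"wx":0,"wy":0,"wz":0,"x":0,"y":0,"z":0.7,"gripper":1}]' | egrep "pos|force"; done
```

```text
position: [0.469, -0.162, 0.0738]
ft_force: [1.4, 0.2, 1.3]
grasp_force: 0.4
position: [0.469, -0.1621, 0.0734]
ft_force: [-5.0, 2.0, 15.4]
grasp_force: 7.2
```

```bash
python3 -m handwheel '[{"wx":0,"wy":0,"wz":0,"x":0,"y":0,"z":-10,"gripper":1},{"wx":0,"wy":0,"wz":0,"x":0,"y":0,"z":-30,"gripper":1},{"wx":0,"wy":0,"wz":0,"x":-20,"y":0,"z":-40,"gripper":-1},{"wx":0,"wy":0,"wz":0,"x":-40,"y":0,"z":-30,"gripper":-1},{"wx":0,"wy":0,"wz":0,"x":-40,"y":0,"z":0,"gripper":-1},{"wx":0,"wy":0,"wz":0,"x":0,"y":0,"z":0,"gripper":-1}]'
python3 - <<'E'
from h import *
st()
from scipy.optimize import least_squares
for n in ("scene","top"):
    p,d=env.get_image(n); cv2.imwrite(f"pics/{n}2.png",p[...,::-1])
    C=cloud(n,d,d>0); vv,uu=np.nonzero(d>0); col=p[vv,uu].astype(int)
    L=(C-O)@Rb
    near=np.hypot(L[:,0],L[:,1])<.04
    T=near&(L[:,2]>.099)&(L[:,2]<.108)
    print(n,'captop',T.sum(),np.median(C[T],0).round(4),L[T].min(0).round(4),L[T].max(0).round(4))
    if T.sum()>20:
        hull=cv2.convexHull(L[T,:2].astype(np.float32))[:,0]
        f=least_squares(lambda q:np.hypot(*(hull-q[:2]).T)-.0295,[0,0],loss='soft_l1',f_scale=.001); print('  fixed-r circle centre base mm',(f.x*1000).round(1),(O+Rb@[*f.x,0]).round(4))
    W=T&(col.min(1)>170); print('  white',W.sum(),np.median(L[W],0).round(4) if W.any() else '')
    Fp=(np.abs(L[:,1])<.058)&(L[:,0]>-.1)&(L[:,0]<.065)&(np.hypot(L[:,0],L[:,1])>.045)&(L[:,2]>.06)&(L[:,2]<.1)
    if Fp.sum()>10: print('  frame z',Fp.sum(),np.percentile(L[Fp,2],[10,50,90]).round(4), np.polyfit(L[Fp,0],L[Fp,2],1).round(4))
a=cv2.imread('pics/scene2.png')[130:290,160:330];b=cv2.imread('pics/top2.png')[130:290,160:330]
cv2.imwrite('pics/c2.png',cv2.resize(np.hstack([a,b]),None,fx=2.3,fy=2.3,interpolation=cv2.INTER_CUBIC))
E
```

```text
t: 7.55
position: [0.3681, -0.1422, 0.1825]
ee_rot: [0.995, -0.095, -0.001, -0.0]
ft_force: [1.1, 1.1, 0.3]
gripper_width: 0.0722
grasp_force: 0.0
t 7.55 p [ 0.3681 -0.1422  0.1825] toolx yaw -0.19 z [-0.001  0.    -1.   ] q [-0.53  0.04 -0.47  1.06 -0.    2.8 ]
  s,lat,h mm [253.3 -10.5 114.5] F [1.1 1.1 0.3] T [-0.02 -0.02  0.01] w 0.0722 g 0.0
scene captop 297 [ 0.5385 -0.1868  0.1035] [-0.0305 -0.0307  0.099 ] [0.0283 0.0296 0.1053]
  fixed-r circle centre base mm [-1.1  0.4] [ 0.5411 -0.1823  0.    ]
  white 28 [0.009  0.0211 0.1036]
  frame z 1218 [0.0663 0.0751 0.0774] [0.0179 0.074 ]
top captop 545 [ 0.5397 -0.1818  0.1036] [-0.0309 -0.0283  0.0993] [0.0266 0.0289 0.1075]
  fixed-r circle centre base mm [-2.3  0.4] [ 0.5399 -0.182   0.    ]
  white 0 
  frame z 1884 [0.0728 0.0759 0.0782] [0.014  0.0758]
```

View pics/c2.png

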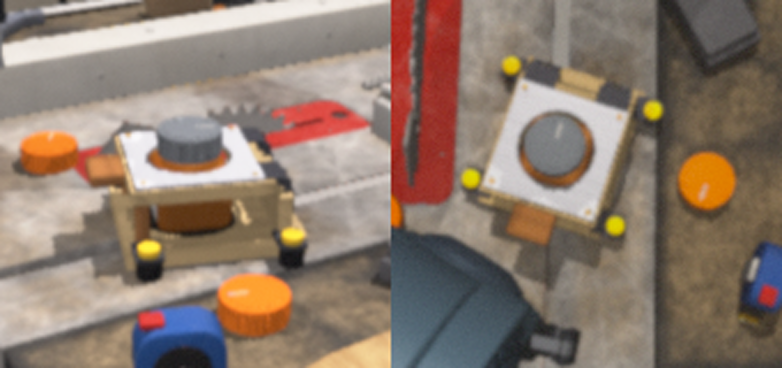

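The keeper frame is closed and level round the cap: in the right-hand crop the cap is at (556,147), with its mark at (558,130). The bystanders have not moved.

```bash
python3 -m handwheel '[{"wx":0,"wy":0,"wz":0,"x":44,"y":1.7,"z":0,"gripper":-1},{"wx":0,"wy":0,"wz":0,"x":44,"y":1.7,"z":0,"gripper":-1},{"wx":0,"wy":0,"wz":0,"x":44,"y":1.7,"z":0,"gripper":-1},{"wx":0,"wy":0,"wz":0,"x":44,"y":1.7,"z":0,"gripper":-1},{"wx":0,"wy":0,"wz":0,"x":0,"y":0,"z":0,"gripper":-1}]'
python3 - <<'E'
from h import *
st()
M=R.from_quat(env.observe()['ee_rot']).as_matrix()
print(M.T@(np.array([.5405,-.1822,.076])-env.observe()['position'])*1000)
E
```

```text
t: 8.28
position: [0.5458, -0.1838, 0.1807]
ee_rot: [0.996, -0.094, 0.001, 0.0]
ft_force: [-0.3, -0.0, -0.3]
gripper_width: 0.0853
grasp_force: 0.0
t 8.275 p [ 0.5458 -0.1838  0.1807] toolx yaw -0.188 z [ 0.001 -0.    -1.   ] q [-0.44  0.4  -0.02  1.15  0.    2.89]
  s,lat,h mm [ 71.1  -0.  112.7] F [-0.3 -0.  -0.3] T [-0.03  0.03  0.03] w 0.0853 g 0.0
[ -5.62751899  -0.60612177 104.71817014]
```

```bash
python3 -m handwheel '[{"wx":0,"wy":0,"wz":0,"x":-5.5,"y":-0.6,"z":25,"gripper":-1},{"wx":0,"wy":0,"wz":0,"x":0,"y":0,"z":30,"gripper":-1},{"wx":0,"wy":0,"wz":0,"x":0,"y":0,"z":25,"gripper":-1},{"wx":0,"wy":0,"wz":0,"x":0,"y":0,"z":15,"gripper":-1},{"wx":0,"wy":0,"wz":0,"x":0,"y":0,"z":9.5,"gripper":-1},{"wx":0,"wy":0,"wz":0,"x":0,"y":0,"z":0,"gripper":-1}]'
python3 - <<'E'
from h import *
st()
M=R.from_quat(env.observe()['ee_rot']).as_matrix()
print(M.T@(np.array([.5405,-.1822,.076])-env.observe()['position'])*1000)
p,d=env.get_image("scene");b=p[100:260,160:330,::-1];cv2.imwrite('pics/c3.png',cv2.resize(b,None,fx=3.5,fy=3.5,interpolation=cv2.INTER_CUBIC))
E
```

```text
t: 9.02
position: [0.5366, -0.1812, 0.0775]
ee_rot: [0.996, -0.094, -0.0, -0.0]
ft_force: [-0.4, -0.2, 1.0]
gripper_width: 0.0853
grasp_force: 0.0
t 9.025 p [ 0.5366 -0.1812  0.0775] toolx yaw -0.189 z [-0.001  0.    -1.   ] q [-0.44  0.45 -0.22  0.9  -0.    2.89]
  s,lat,h mm [80.6 -0.1  9.5] F [-0.4 -0.2  1. ] T [-0.03  0.01  0.04] w 0.0853 g 0.0
[3.97038727 0.25715224 1.45578881]
```

View pics/c3.png

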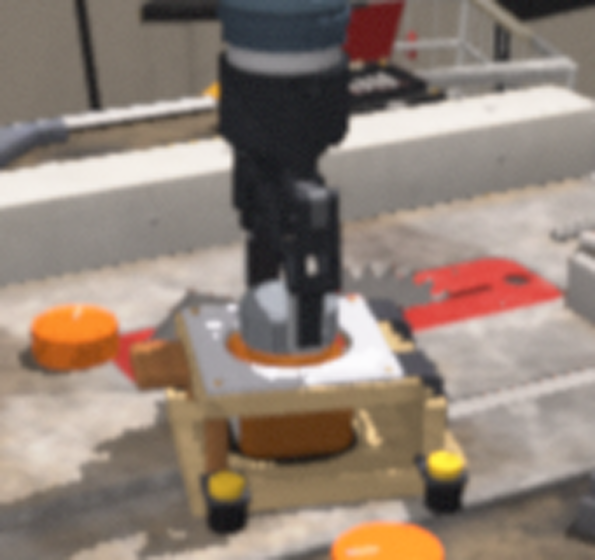

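The fingers straddle the cap at about (310,290) in the crop. I'll shift 4 mm along tool x, then close.

```bash
python3 -m handwheel '[{"wx":0,"wy":0,"wz":0,"x":4,"y":0.2,"z":1,"gripper":-1},{"wx":0,"wy":0,"wz":0,"x":0,"y":0,"z":0,"gripper":0},{"wx":0,"wy":0,"wz":0,"x":0,"y":0,"z":0,"gripper":1},{"wx":0,"wy":0,"wz":0,"x":0,"y":0,"z":0,"gripper":1},{"wx":0,"wy":0,"wz":0,"x":0,"y":0,"z":0,"gripper":1},{"wx":0,"wy":0,"wz":0,"x":0,"y":0,"z":0,"gripper":1}]'; python3 -c "
from h import *
st()"
```

```text
t: 9.82
position: [0.5414, -0.182, 0.0777]
ee_rot: [0.996, -0.094, 0.001, -0.0]
ft_force: [0.1, 2.9, 5.4]
gripper_width: 0.0575
grasp_force: 63.0
t 9.825 p [ 0.5414 -0.182   0.0777] toolx yaw -0.189 z [ 0.002  0.    -1.   ] q [-0.44  0.46 -0.21  0.9   0.    2.89]
  s,lat,h mm [75.8  0.5  9.7] F [0.1 2.9 5.4] T [ 0.38  0.07 -0.01] w 0.0575 g 62.99556780606508
```

```bash
python3 -m handwheel '[{"wx":0,"wy":0,"wz":-0.06,"x":0,"y":0,"z":-0.1,"gripper":1},{"wx":0,"wy":0,"wz":-0.07,"x":0,"y":0,"z":-0.2,"gripper":1},{"wx":0,"wy":0,"wz":-0.1,"x":0,"y":0,"z":-0.3,"gripper":1},{"wx":0,"wy":0,"wz":-0.1,"x":0,"y":0,"z":-0.3,"gripper":1},{"wx":0,"wy":0,"wz":-0.1,"x":0,"y":0,"z":-0.3,"gripper":1},{"wx":0,"wy":0,"wz":0,"x":0,"y":0,"z":0,"gripper":1}]'; python3 -c "
from h import *
st()"
```

```text
t: 10.58
position: [0.5418, -0.1823, 0.0787]
ee_rot: [0.993, 0.12, 0.001, 0.0]
ft_force: [1.8, 1.6, 4.3]
gripper_width: 0.0578
grasp_force: 63.7
t 10.575 p [ 0.5418 -0.1823  0.0787] toolx yaw 0.24 z [ 0.002 -0.    -1.   ] q [-0.44  0.46 -0.21  0.91  0.    2.47]
  s,lat,h mm [75.4  0.3 10.7] F [1.8 1.6 4.3] T [ 0.32 -0.29  0.09] w 0.0578 g 63.665393963456154
```

```bash
python3 -m handwheel '[{"wx":0,"wy":0,"wz":-0.11,"x":0,"y":0,"z":-0.3,"gripper":1},{"wx":0,"wy":0,"wz":-0.11,"x":0,"y":0,"z":-0.3,"gripper":1},{"wx":0,"wy":0,"wz":-0.11,"x":0,"y":0,"z":-0.3,"gripper":1},{"wx":0,"wy":0,"wz":-0.11,"x":0,"y":0,"z":-0.3,"gripper":1},{"wx":0,"wy":0,"wz":-0.11,"x":0,"y":0,"z":-0.3,"gripper":1},{"wx":0,"wy":0,"wz":-0.11,"x":0,"y":0,"z":-0.3,"gripper":1},{"wx":0,"wy":0,"wz":-0.11,"x":0,"y":0,"z":-0.3,"gripper":1},{"wx":0,"wy":0,"wz":-0.11,"x":0,"y":0,"z":-0.3,"gripper":1},{"wx":0,"wy":0,"wz":0,"x":0,"y":0,"z":0,"gripper":1}]'; python3 - <<'E'
from h import *
st()
i=[]
for n in ("scene","top"):
    p,d=env.get_image(n); i.append(p[130:260,170:310,::-1])
cv2.imwrite('pics/c4.png',cv2.resize(np.hstack(i),None,fx=2.8,fy=2.8,interpolation=cv2.INTER_CUBIC))
E
```

```text
t: 11.7
position: [0.5405, -0.1819, 0.0799]
ee_rot: [0.848, 0.531, 0.0, -0.0]
ft_force: [2.3, 1.1, -1.2]
gripper_width: 0.0577
grasp_force: 64.0
t 11.7 p [ 0.5405 -0.1819  0.0799] toolx yaw 1.118 z [-0.     0.001 -1.   ] q [-0.44  0.46 -0.2   0.91  0.    1.59]
  s,lat,h mm [76.7  0.3 11.9] F [ 2.3  1.1 -1.2] T [ 0.35 -0.27  0.  ] w 0.0577 g 63.99320840835571
```

View pics/c4.png

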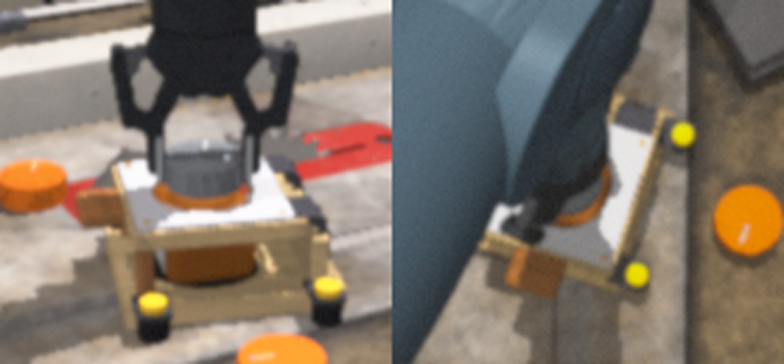

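The cap is gripped level by both fingers at about (205,170), and the frame is still closed. I'll try a gentle lift and watch the force.

```bash
for i in 1 2; do python3 -m handwheel '[{"wx":0,"wy":0,"wz":0,"x":0,"y":0,"z":-1,"gripper":1},{"wx":0,"wy":0,"wz":0,"x":0,"y":0,"z":-1,"gripper":1}]' | egrep "pos|force|width"; done
```

```text
position: [0.5404, -0.182, 0.0821]
ft_force: [1.4, 2.0, -2.9]
gripper_width: 0.0574
grasp_force: 64.3
position: [0.5406, -0.1822, 0.0843]
ft_force: [1.1, 1.6, -3.0]
gripper_width: 0.0575
grasp_force: 64.3
```

```bash
python3 -m handwheel '[{"wx":0,"wy":0,"wz":0,"x":0,"y":0,"z":-2,"gripper":1},{"wx":0,"wy":0,"wz":0,"x":0,"y":0,"z":-2,"gripper":1},{"wx":0,"wy":0,"wz":0,"x":0,"y":0,"z":0,"gripper":1}]' | egrep "pos|force|width"
python3 - <<'E'
from h import *
st()
i=[]
p,d=env.get_image("scene");cv2.imwrite('pics/c5.png',cv2.resize(p[130:260,170:310,::-1],None,fx=4,fy=4,interpolation=cv2.INTER_CUBIC))
E
```

```text
position: [0.5408, -0.1824, 0.0886]
ft_force: [1.4, 1.3, -0.2]
gripper_width: 0.0575
grasp_force: 64.3
t 12.675 p [ 0.5408 -0.1824  0.0886] toolx yaw 1.121 z [ 0. -0. -1.] q [-0.44  0.45 -0.19  0.93 -0.    1.58]
  s,lat,h mm [76.4 -0.1 20.6] F [ 1.4  1.3 -0.2] T [ 0.32 -0.12  0.04] w 0.0575 g 64.33757107704878
```

View pics/c5.png

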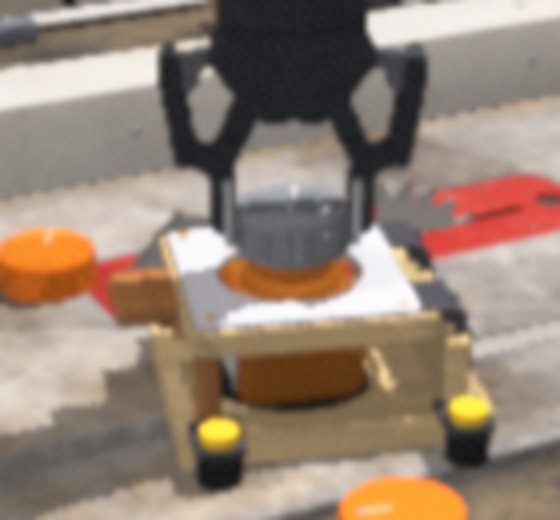

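The crop shows the cap at about (290,225) rising free, while the jar and frame stay put. I'll raise it the remaining 21 mm.

```bash
python3 -m handwheel '[{"wx":0,"wy":0,"wz":0,"x":0,"y":0,"z":-4,"gripper":1},{"wx":0,"wy":0,"wz":0,"x":0,"y":0,"z":-5,"gripper":1},{"wx":0,"wy":0,"wz":0,"x":0,"y":0,"z":-5,"gripper":1},{"wx":0,"wy":0,"wz":0,"x":0,"y":0,"z":-4,"gripper":1},{"wx":0,"wy":0,"wz":0,"x":0,"y":0,"z":-3,"gripper":1},{"wx":0,"wy":0,"wz":0,"x":0,"y":0,"z":0,"gripper":1},{"wx":0,"wy":0,"wz":0,"x":0,"y":0,"z":0,"gripper":1},{"wx":0,"wy":0,"wz":0,"x":0,"y":0,"z":0,"gripper":1}]' | egrep "pos|force|width"
python3 - <<'E'
from h import *
st()
p,d=env.get_image("scene");cv2.imwrite('pics/c6.png',cv2.resize(p[130:260,170:310,::-1],None,fx=4,fy=4,interpolation=cv2.INTER_CUBIC))
C=cloud("scene",d,d>0);L=(C-O)@Rb
v,u=np.nonzero(d>0);c=p[v,u].astype(int)
grey=(np.hypot(L[:,0],L[:,1])<.034)&(abs(c[:,0]-c[:,2])<25)&(c.mean(1)>70)&(L[:,2]>.09)
print('cap z range',np.percentile(L[grey,2],[1,50,98]).round(4))
org=(np.hypot(L[:,0],L[:,1])<.03)&(c[:,0]-c[:,2]>60)&(L[:,2]>.07)
print('jar neck top',np.percentile(L[org,2],[50,95,99]).round(4),org.sum())
E
```

```text
position: [0.5405, -0.1822, 0.1091]
ft_force: [0.8, 0.4, -0.7]
gripper_width: 0.0579
grasp_force: 64.4
t 13.725 p [ 0.5405 -0.1822  0.1091] toolx yaw 1.121 z [-0.  0. -1.] q [-0.44  0.43 -0.16  0.98 -0.    1.58]
  s,lat,h mm [76.6  0.1 41.1] F [ 0.8  0.4 -0.7] T [-0.01  0.01  0.  ] w 0.0579 g 64.3504299223423
cap z range [0.1125 0.1513 0.4035]
jar neck top [0.0854 0.0959 0.097 ] 390
```

View pics/c6.png

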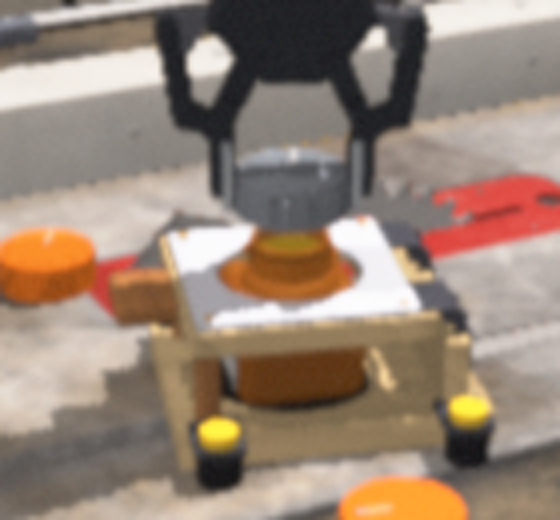

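The crop shows the cap held level at (290,190), with the open jar mouth below it at (290,243). The lower edge is at z 0.112 and the mouth at 0.096, a gap of about 16 mm.

```bash
python3 -c "
from station import env
print(env.finish_job())"
```

```text
the job is handed in; nothing more can be done
None
```

I handed the job in at about 14 s: the keeper is closed, the jar is in its place, and the unscrewed cap is held level about 16 mm above the open mouth.

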